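# Take the locked thermoblock off the shaker and park it

### The job

Take the low 25-well block off the block shaker and park it in the empty middle pocket of the grey tray. Pull the black T-handle of the locking plunger up and twist it anticlockwise into its rest notch so that it stays up by itself, then press on the exposed front of the block and draw it toward you out of the guide rails to the front stop. There it can only be taken by its long sides and in the tray only by its ends, so set it down on the black bench mat and let go to change your grip, then lower it gently into the pocket, flat on the floor, without dropping it and without disturbing anything else.

Things in the scene. Friction and masses are not known exactly. Their poses are not given: they have to be found in the camera images.
- shaker: Block shaker, fixed: grey housing 180 (x) x 130 (y) x 50 mm high, black display on the robot's side. Origin under its centre at shelf height, z up; own -x is its front, the way the block comes out. On its middle line y = 0: slippery platform, top z 54; a front stop 50 mm wide at x -47 to -51, top z 62. Locked block centre x 35; drawn out to the front stop x -15.
- rails (a point): On the shaker's platform under the locked block's centre (shaker x 35, z 54 mm), axes as the shaker's. Two rails x -32 to +33 here, inner faces y +-26.5, 7 mm thick, top z +16. A bridge x -4 to +37 over the rails, z +16 to +20.5, carries the plunger. So 28 mm of the block's top is exposed in front of the bridge, x -32 to -4, z +14; no room for fingers at its sides.
- shaker_out (a point): On the platform (shaker x -15, y 0, z 54 mm): where the centre of the block's underside comes when it is drawn out against the front stop; axes as the shaker's. Here its sides are clear of the rails over a flat top at z 50 to 54 mm; the front stop and the bridge leave no room for fingers at its ends.
- knob_top (a point): Centre of the top of the plunger's black T-handle: shaker x 58, y 0, z 98 mm when locked; rises and turns with it. The handle is a bar 34 (point x) x 12 x 13 mm tall; its x is the shaker's x when locked. 1 mm under the locked handle stands a steel sleeve, 21 mm across, on the bridge.
- plunger (a joint): Lift of the plunger in m: 0 locked (6 mm pin 5 mm deep in the block's hole), at most 0.012. A spring pulls it down with about 4 N at 0 and 9 N at the top. Lift at least 0.0095 to turn it; in the rest notch it stays at 0.008 by itself.
- plunger_knob (a joint): Turn of the T-handle in rad, anticlockwise seen from above: 0 locked (a rib in the sleeve's slot, so it turns only when lifted), end stop at 1.40. Rest notch: lowered at 1.15 to 1.40 it drops 1.5 mm and stays up at 0.008.
- block: The low aluminium thermoblock: 64 (own x) x 50 (own y) x 14 mm, about 0.11 kg, 25 small round wells and, near its +x end, a larger hole for the locking pin (9 mm, at x +23 mm). Origin at the centre of its underside, z up. Locked at the start between the rails, its x along the shaker's x. Unlocked, it slides easily: a press of 5 N on its top is enough to draw it.
- mat: Black rubber bench mat, fixed, 230 (own x, away from the robot) x 120 (own y) x 3 mm thick; origin at the centre of its underside. It lies left or right of the shaker, the tray on the other side. Its front part (x -105 to +25 mm) is bare; a bottle and a petri dish stand on its far part.
- tray: Grey parking tray, fixed, 191 (own x) x 78 (y) mm; origin at the centre of its underside. Floor 3 mm thick. Three pockets along x, centres x -62, 0, +62, each 57 (x) x 72 (y) mm at the floor. Ribs between them 5 mm thick, tapered to the top at z 13; end walls at y +-36 to +-39, top z 9, each with a 36 mm wide finger gap in the middle. A block lies with its 64 mm length along the tray's y.
- pocket (a point): Centre of the floor of the empty middle pocket (3 mm above the shelf); axes as the tray's.
- tall_block_front: Tall aluminium block 64 x 50 x 34 mm with 12 wide wells, loose in the tray's pocket at x -62 mm; origin at the centre of its underside, own x along the tray's y. Leave it alone.
- tall_block_back: The like block in the tray's pocket at x +62 mm. Leave it alone.
- petri_dish: Closed petri dish, 62 mm diameter, 15 mm high, loose on the far part of the mat; origin at the centre of its underside. Leave it alone.
- cover_box: Small white box of cover glasses 28 x 28 x 18 mm, loose at the back of the shelf; origin at the centre of its underside. Leave it alone.
- tall_bottle: Red reagent bottle, 44 mm diameter, 214 mm tall, loose at the back of the shelf; origin at the centre of its underside. Leave it alone.
- stain_bottle: Dark stain bottle with a black cap, 44 mm diameter, 94 mm tall, loose on the far part of the mat; origin at the centre of its underside. Leave it alone.

How it is judged (in metres and radians):
On the way, in this order (a step that is already met when the one before it is completed fails the run):
1. the plunger stands up by itself in its rest notch, let go (value of joint plunger between 0.006 and 0.0095 m and value of joint plunger_knob above 1.05 rad and contact force between the fingers and plunger below 0.05 N), for 0.3 s.
2. the block has been drawn out to the front stop, still lying on the platform (x of block in the frame of shaker between -0.03 and -0.01 m and z of block in the frame of shaker between 0.05 and 0.058 m), for 0.2 s.
3. the block lies flat on the bench mat, let go (x of block in the frame of mat between -0.115 and 0.115 m and y of block in the frame of mat between -0.06 and 0.06 m and z of block in the frame of mat below 0.006 m and angle between block's own z axis and vertical below 0.06 rad and contact force between the fingers and block below 0.05 N and linear speed of block below 0.01 m/s), for 0.2 s.
At the end, for the whole second after the job is handed in: The low block lies let go and still in the middle pocket: centre within 7 mm of the pocket's centre, underside within 2 mm of the floor, upright within 3 degrees, its length along the tray's y within 8 degrees; plunger still in its rest notch (lift 6 to 9.5 mm, turned over 1.05 rad) (horizontal distance between block and pocket below 0.007 m and z of block in the frame of pocket between -0.003 and 0.002 m and angle between block's own z axis and vertical below 0.05 rad and angle between the x axis of block and the y axis of tray, either way round below 0.15 rad and contact force between the fingers and block below 0.05 N and linear speed of block below 0.01 m/s and value of joint plunger between 0.006 and 0.0095 m and value of joint plunger_knob above 1.05 rad); the robot touches nothing.
It fails at once if the block is dropped or thrown into the tray (faster than 0.4 m/s within 40 mm of the pocket's floor) (horizontal distance between block and pocket below 0.03 m and z of block in the frame of pocket below 0.04 m and linear speed of block above 0.4 m/s).
It fails at once if a tall block in the tray is shifted by more than 8 mm (distance of any of tall_block_front, tall_block_back from where it was at the start of the episode above 0.008 m).
It fails at once if the petri dish, the cover glass box or a bottle is moved by more than 15 mm (distance of any of petri_dish, cover_box, tall_bottle, stain_bottle from where it was at the start of the episode above 0.015 m).
It also fails if it takes over 72 s, if anything falls off the work surface, if the arm or the gripper's body presses on something with over 40 N, if the wrist force passes 120 N, or if a joint passes its speed limit or range.

### The arm

A 6-joint arm with a two-finger parallel gripper is mounted at the origin on a cart in front of the work surface, level with it; the furniture and walls round the work are solid. World frame = base frame: x ahead of the robot, y to its left, z up, the work surface at z = 0. Lengths are in m, angles in degrees, forces in N, time in s.
With the tool pointing down it reaches from about 0.4 to 0.825 m from the base axis. Payload 7 kg.
Tool frame: the origin (TCP) lies between the finger pads; the fingertips stand ctrl.nose_length ahead of it and the grasp point (between the pads) lies 2 mm behind it (ctrl.nose_length is the distance from the TCP to the fingertips, in m); z points along the fingers, y is the line along which they close (so a half turn about z gives the same grasp; the last joint's range is limited). The gripper opens to 88 mm and grips with 3 to 60 N. Pads are 19 mm wide; open, the fingers measure 130 mm over their backs; the gripper's body (78 mm by 193 mm) begins 47 mm behind the grasp point.
Start: joints at [-48.008, 20.546, 0.682, 0, -70.136, -16.507], TCP at [0.29, -0.609, 0.244] pointing down, gripper open.
Joint ranges: [-176.03, 176.03], [-82.01, 121.73], [-58.28, 71.71], [-173.87, 95.51], [-174.79, -0.11], [-173.66, 173.66]. Speed limits (degrees/s): [136.94, 136.94, 172.46, 180, 180, 180].

### API

Orientations are given as [roll, pitch, yaw] about the fixed x, y, z axes, in that order (R = Rz(yaw) Ry(pitch) Rx(roll)).
In Python, from plant import ctrl gives the robot as it stands.
- The arm moves only by the tool apply_moves, never from a script. Its argument "commands" is a list of rows, each a list of 3 entries, a list of its own where there are three numbers: the shift along the world's x, y, z in cm, then the turn about the world's z in rad, then the closure, from 0 (fully open) to 1 (shut). In form: [[[x, y, z], turn, jaw], ...]. A call has 1 to 20 rows; each row is the pose to reach, as a shift and turn from the pose commanded when the call began; what a row does not reach only later rows make up. A row lasts 1/12 s, in which the tool goes at most 41.7 mm and 7.16 degrees, less where a joint would pass 70% of its speed; a pose out of reach is approached as far as the arm can. A call with a gripper value outside its range is refused whole. The fingers move at their own pace and stop on an object; the grip force is fixed at half the most. Time passes only in rows, so rows that repeat a pose let the fingers close. It gives the time, the measured TCP pose, the force, the opening and the grip force at its end, in the units of the state.
- ctrl.get_obs(): the state, without advancing time (a new reading comes with each control period).
- ctrl.snapshot(name): name is "side" or "top" or "wrist"; returns a dict with "img" (420x560x3 uint8, red, green, blue), "fx", "fy", "cx", "cy" (pixels), "T" (4x4, takes a point from camera to world coordinates). Camera axes: x right, y up, looking along -z (the intrinsics and any distortion apply to the point x, -y, -z); pixel columns grow to the right and rows downward; lengths in m; the calibration is good to about 2 mm. A picture is of the moment at which its call begins. There is no depth.
- ctrl.close_job(): hands the job in; it is judged then, once.
Trained networks look in a picture, given as the dict that the camera call returned (one of the last four; its "shot" number tells which), for a name from the list of things; names that differ only in an ending like _2 or _b are one class to them, and where a whole thing is asked for, a point or a joint stands for the part that bears it (a point fixed in the world has none). Each returns a list of dicts, best first, with "score" (0 to 1); they miss things now and then, are a little off and sometimes report something else, mostly with a low value. They report only what shows in the picture. A call takes as long as a camera call.
- ctrl.search_frame(picture, target): "at" ([column, row] in pixels, amid what is visible of it).
- ctrl.spot_point(picture, target): "at" ([column, row] in pixels: a listed point, or the origin of a listed thing).
The state is a dict: "clock": time; "joint_pos": joint angles; "qvel": joint speeds; "tau": joint torques, N m; "tool_pos": TCP position; "orientation": TCP orientation; "force": force on the tool from outside, world axes, zero at the start; "moment": the same for the moment, N m; "opening": finger opening in m; "gripper_force": force on a finger pad.
Only numpy, scipy, OpenCV 4.12 (cv2) and the standard library are available. Lean on these libraries where they do the work, as an engineer would, in place of code of your own. Each camera call takes 0.05 s, during which the arm holds its last target. There are 200 camera calls.

## Working session

There is one attempt and no reset: what is moved stays moved. The work goes in short steps, Python scripts to look and compute and a tool call to move; the robot and the scene stay as the last step left them, time stands still between calls to the robot, and variables do not carry over. Pictures are saved under pics/ and viewed, at most 12 in all, crops included, and the job is handed in when it is done.

Besides the shell and the picture viewer there is one more tool, called after ">>>" as name([rows], argument=value, ...), one row to a line, values as JSON. apply_moves: Moves the arm, as the interface text tells. Its arguments: {"type":"object","properties":{"commands":{"type":"array"}},"required":["commands"]}

```bash
mkdir -p pics; ls; cat > h.py <<'E'
import numpy as np, cv2
from plant import ctrl
def ray(s,px):
    T=np.array(s["T"]); d=np.array([(px[0]-s["cx"])/s["fx"],-(px[1]-s["cy"])/s["fy"],-1.])
    return T[:3,3],T[:3,:3]@d
def at_z(s,px,z):
    o,d=ray(s,px); return o+d*(z-o[2])/d[2]
def proj(s,p):
    T=np.array(s["T"]); q=T[:3,:3].T@(np.array(p)-T[:3,3])
    return [s["cx"]-s["fx"]*q[0]/q[2], s["cy"]+s["fy"]*q[1]/q[2]]
def save(s,n): cv2.imwrite("pics/"+n+".png",cv2.cvtColor(s["img"],cv2.COLOR_RGB2BGR))
E
python3 - <<'E'
from h import *
print(ctrl.nose_length, ctrl.get_obs())
Z=dict(shaker=0,rails=.054,shaker_out=.054,knob_top=.098,block=.054,mat=0,tray=0,pocket=.003,tall_block_front=.003,tall_block_back=.003,petri_dish=.003,cover_box=0,tall_bottle=0,stain_bottle=.003)
for c in ["top","side"]:
    s=ctrl.snapshot(c); save(s,c+"0"); print(c,{k:np.round(v,4).tolist() if k=="T" else v for k,v in s.items() if k!="img"})
    for t,z in Z.items():
        r=ctrl.spot_point(s,t)[:2]
        print(t,[(np.round(q["at"],1).tolist(),round(q["score"],2),np.round(at_z(s,q["at"],z),4).tolist()) for q in r])
E
```

```text
pics
0.017 {'clock': 0.0, 'joint_pos': array([-4.80091224e+01,  2.05901213e+01,  6.33114400e-01, -2.12844233e-02,
       -7.01352119e+01, -1.65064605e+01]), 'qvel': array([-0.03703043, -0.01217947, -0.00496742, -0.11173323,  0.05119916,
       -0.06626293]), 'tau': array([ 4.31809076e-05, -5.82713163e+01,  2.93057388e+01,  6.99725837e+00,
        6.95041599e-03, -1.42190734e-04]), 'tool_pos': array([ 0.29020564, -0.60891197,  0.24262882]), 'orientation': array([ 1.79905896e+02, -7.02010657e-03, -1.54522826e+02]), 'force': array([-0.78085063, -0.60118775,  0.61969612]), 'moment': array([ 0.00334889,  0.02647913, -0.02656917]), 'gripper_force': 0.0, 'opening': 0.08774873272108447}
top {'fx': 406.8370232173101, 'fy': 406.8370232173101, 'cx': 276.5646755811227, 'cy': 212.01471439554052, 'T': [[-0.0005, 0.9956, -0.0934, 0.4654], [-0.9998, 0.0014, 0.0205, -0.0609], [0.0205, 0.0933, 0.9954, 0.9728], [0.0, 0.0, 0.0, 1.0]], 'shot': 1}
shaker [([279.1, 234.5], 0.95, [0.5027, -0.0869, 0.0])]
rails [([283.4, 218.1], 0.83, [0.5378, -0.0953, 0.054])]
shaker_out [([280.9, 236.9], 0.85, [0.4952, -0.
[... 1395 characters left out ...]
, -0.2346, 0.054])]
mat [([263.0, 324.3], 0.73, [0.5287, 0.146, 0.0])]
tray [([347.1, 175.0], 0.93, [0.5082, -0.3023, 0.0])]
pocket [([343.6, 176.6], 0.57, [0.5134, -0.29, 0.003])]
tall_block_front [([371.0, 184.5], 0.85, [0.446, -0.286, 0.003])]
tall_block_back [([322.6, 169.0], 0.9, [0.5689, -0.2988, 0.003])]
petri_dish [([237.7, 297.1], 0.79, [0.5942, 0.1129, 0.003]), ([306.1, 211.1], 0.26, [0.5556, -0.1466, 0.003])]
cover_box [([191.8, 301.2], 0.43, [0.6694, 0.1507, 0.0])]
tall_bottle [([218.1, 260.1], 0.59, [0.6707, 0.0463, 0.0]), ([346.6, 180.6], 0.21, [0.5034, -0.282, 0.0])]
stain_bottle [([221.2, 318.6], 0.82, [0.6009, 0.1648, 0.003]), ([261.3, 324.4], 0.26, [0.5305, 0.1489, 0.003])]
```

```bash
python3 - <<'E'
import cv2
a=cv2.imread("pics/top0.png")[130:290,140:420]
cv2.imwrite("pics/topc.png",cv2.resize(a,None,fx=2.85,fy=2.85,interpolation=cv2.INTER_CUBIC))
E
```

```text
(no output)
```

View pics/topc.png

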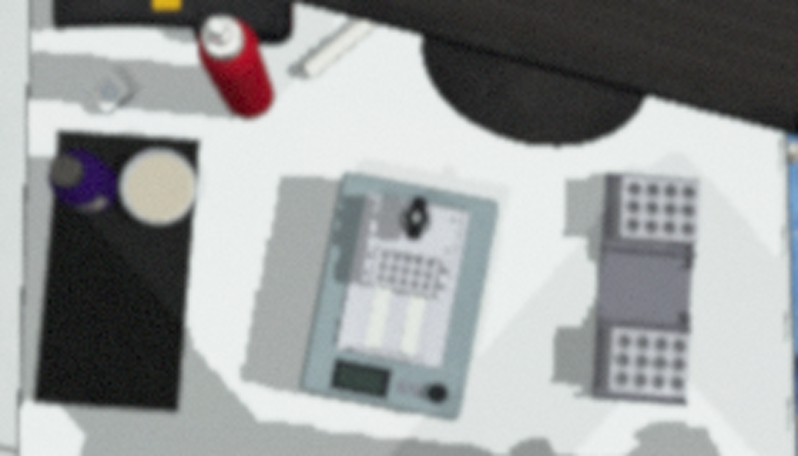

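View pics/side0.png

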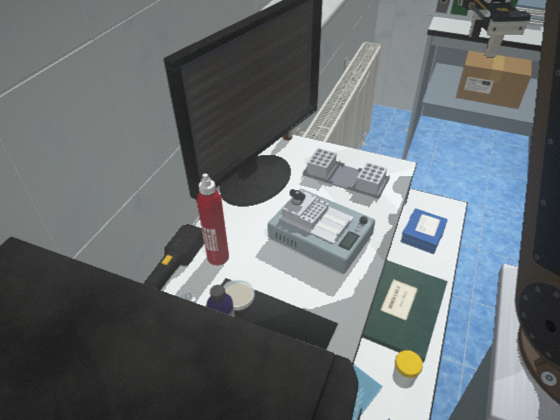

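```bash
python3 - <<'E'
from h import *
import pickle
o=ctrl.get_obs()
s=ctrl.snapshot("top"); s2=ctrl.snapshot("side")
f=lambda l,z:np.array([at_z(s,(140+u/2.85,130+v/2.85),z)[:2] for u,v in l])
for n,l,z in [("shaker",[(345,172),(498,200),(460,418),(303,390)],.05),("mat",[(58,130),(200,142),(178,410),(35,402)],.003),("tray",[(605,175),(698,178),(687,402),(595,398)],.009)]:
    p=f(l,z); c=p.mean(0); a=p[0]+p[1]-p[2]-p[3]; b=p[0]-p[1]+p[3]-p[2]
    print(n,c.round(4),"len",np.hypot(*a)/2,np.hypot(*b)/2,"yaw",np.degrees(np.arctan2(a[1],a[0])),np.degrees(np.arctan2(-b[0],b[1])))
def tri(p1,p2):
    o1,d1=ray(s,p1);o2,d2=ray(s2,p2)
    t=np.linalg.lstsq(np.c_[d1,-d2],o2-o1,rcond=None)[0]
    return (o1+d1*t[0]).round(3),(o2+d2*t[1]).round(3)
print("monitor corner",tri((242,131),(192,192)))
s=ctrl.snapshot("wrist"); print(np.round(s["T"],3)); 
E
```

```text
shaker [ 0.5038 -0.0898] len 0.17634885874386494 0.12534432739953422 yaw -10.490730687775208 -10.218086848077343
mat [0.5261 0.1454] len 0.22587233205483223 0.11873524571405139 yaw -3.52364305123146 -4.006801324669163
tray [ 0.5112 -0.2955] len 0.18711927937802902 0.07762652466021948 yaw -3.921617291063407 -2.126144552275739
monitor corner (array([ 0.72 , -0.004,  0.118]), array([0.736, 0.002, 0.123]))
[[-0.431 -0.871 -0.235  0.227]
 [ 0.902 -0.417 -0.111 -0.639]
 [-0.001 -0.26   0.966  0.385]
 [ 0.     0.     0.     1.   ]]
```

>>> apply_moves([
  [[6, 14, 4], -0.15, 0],
  [[14, 28, 4], -0.35, 0],
  [[21, 40, 2], -0.5, 0],
  [[27, 50.8, -2], -0.626, 0],
  [[27, 50.8, -3], -0.626, 0],
  [[27, 50.8, -3], -0.626, 0],
  [[27, 50.8, -3], -0.626, 0],
  [[27, 50.8, -3], -0.626, 0],
  [[27, 50.8, -3], -0.626, 0],
  [[27, 50.8, -3], -0.626, 0],
  [[27, 50.8, -3], -0.626, 0],
  [[27, 50.8, -3], -0.626, 0],
  [[27, 50.8, -3], -0.626, 0],
  [[27, 50.8, -3], -0.626, 0],
  [[27, 50.8, -3], -0.626, 0],
  [[27, 50.8, -3], -0.626, 0],
  [[27, 50.8, -3], -0.626, 0],
])

```text
clock: 3.07
tool_pos: [0.5604, -0.1008, 0.2134]
orientation: [-180.0, -0.0, 169.7]
force: [-0.4, -0.5, 0.1]
opening: 0.0876
gripper_force: 0.0
```

```bash
python3 - <<'E'
from h import *
o=ctrl.get_obs(); print(o["clock"],o["tool_pos"],o["orientation"],o["joint_pos"],o["force"])
s=ctrl.snapshot("wrist"); save(s,"w1")
for t,z in dict(rails=.054,shaker_out=.054,knob_top=.098,block=.054,shaker=0).items():
    print(t,[(np.round(q["at"],1).tolist(),round(q["score"],2),np.round(at_z(s,q["at"],z),4).tolist()) for q in ctrl.spot_point(s,t)[:2]])
E
```

```text
3.0667 [ 0.56042141 -0.10081598  0.21337604] [-1.79987661e+02 -2.87421997e-02  1.69703997e+02] [ 9.48742101e+00  1.19472795e+01 -1.53983233e+01  2.11858503e-03
 -6.26856193e+01 -1.09784393e+02] [-0.35626503 -0.51343557  0.05823913]
rails [([281.7, 172.7], 0.93, [0.536, -0.0947, 0.054])]
shaker_out [([281.4, 125.8], 0.91, [0.4895, -0.0867, 0.054]), ([116.8, 173.9], 0.26, [0.5067, -0.2645, 0.054])]
knob_top [([282.9, 206.7], 0.73, [0.5606, -0.0982, 0.098]), ([119.7, 177.1], 0.43, [0.5077, -0.2371, 0.098])]
block [([282.1, 176.7], 0.62, [0.5402, -0.095, 0.054])]
shaker [([281.5, 140.0], 0.77, [0.5053, -0.0892, 0.0])]
```

View pics/w1.png

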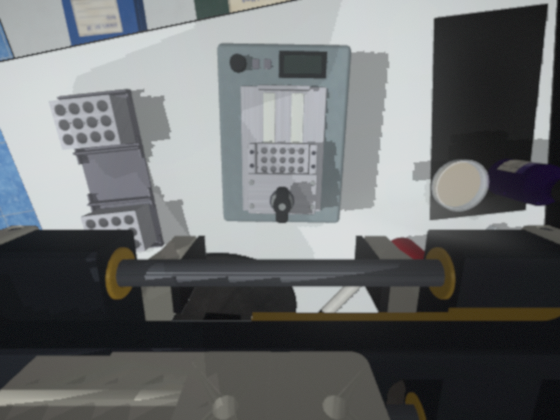

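>>> apply_moves([
  [[0, 0.18, -4], 0, 0.3],
  [[0, 0.18, -8], 0, 0.5],
  [[0, 0.18, -9.5], 0, 0.6],
  [[0, 0.18, -10.5], 0, 0.6],
  [[0, 0.18, -10.9], 0, 0.6],
  [[0, 0.18, -10.9], 0, 0.6],
  [[0, 0.18, -10.9], 0, 0.6],
  [[0, 0.18, -10.9], 0, 1],
  [[0, 0.18, -10.9], 0, 1],
  [[0, 0.18, -10.9], 0, 1],
  [[0, 0.18, -10.9], 0, 1],
  [[0, 0.18, -10.9], 0, 1],
  [[0, 0.18, -10.9], 0, 1],
])

```text
clock: 4.45
tool_pos: [0.5606, -0.0993, 0.1049]
orientation: [180.0, 0.0, 169.6]
force: [-0.1, 1.4, 3.1]
opening: 0.0115
gripper_force: 30.0
```

>>> apply_moves([
  [[0, 0, 0.3], 0, 1],
  [[0, 0, 0.6], 0, 1],
  [[0, 0, 0.9], 0, 1],
  [[0, 0, 1.1], 0, 1],
  [[0, 0, 1.12], 0, 1],
  [[0, 0, 1.12], 0, 1],
])

```text
clock: 4.95
tool_pos: [0.5605, -0.0993, 0.1156]
orientation: [180.0, 0.0, 169.6]
force: [3.3, 2.2, -9.2]
opening: 0.0115
gripper_force: 30.0
```

>>> apply_moves([
  [[0, 0, 0.03], 0.1, 1],
  [[0, 0, 0.03], 0.2, 1],
  [[0, 0, 0.03], 0.3, 1],
  [[0, 0, 0.03], 0.4, 1],
  [[0, 0, 0.03], 0.5, 1],
  [[0, 0, 0.03], 0.6, 1],
  [[0, 0, 0.03], 0.7, 1],
  [[0, 0, 0.03], 0.8, 1],
  [[0, 0, 0.03], 0.9, 1],
  [[0, 0, 0.03], 1.0, 1],
  [[0, 0, 0.03], 1.1, 1],
  [[0, 0, 0.03], 1.2, 1],
  [[0, 0, 0.03], 1.3, 1],
  [[0, 0, 0.03], 1.3, 1],
  [[0, 0, 0.03], 1.3, 1],
])

```text
clock: 6.2
tool_pos: [0.5604, -0.0993, 0.1158]
orientation: [180.0, 0.0, -116.1]
force: [3.9, 2.5, -9.2]
opening: 0.0118
gripper_force: 30.0
```

```bash
python3 - <<'E'
from h import *
o=ctrl.get_obs(); print(o["tool_pos"],o["orientation"],o["force"],o["moment"],o["opening"])
E
```

```text
[ 0.56040077 -0.09928289  0.1157657 ] [ 1.79985268e+02  1.34312612e-02 -1.16079754e+02] [ 3.92201277  2.45807442 -9.15216884] [ 1.09687446e+00 -1.38436503e+00  8.02770361e-05] 0.011848922349281619
```

>>> apply_moves([
  [[0, 0, -0.1], 0, 1],
  [[0, 0, -0.2], 0, 1],
  [[0, 0, -0.28], 0, 1],
  [[0, 0, -0.28], 0, 1],
])

```text
clock: 6.53
tool_pos: [0.5604, -0.0993, 0.1131]
orientation: [180.0, 0.0, -116.0]
force: [4.1, 3.8, -7.8]
opening: 0.0118
gripper_force: 30.0
```

>>> apply_moves([
  [[0, 0, -0.03], 0, 1],
  [[0, 0, -0.03], 0, 0.5],
  [[0, 0, -0.03], 0, 0.5],
  [[0, 0, -0.03], 0, 0.5],
  [[0, 0, -0.03], 0, 0.5],
  [[0, 0, 0.5], 0, 0.5],
  [[0, 0, 2], 0, 0.5],
  [[-2, 0.35, 5], 0, 0.5],
  [[-4, 0.7, 8], -0.2, 0.5],
  [[-5, 0.9, 10], -0.4, 0.5],
  [[-5, 0.9, 10], -0.5, 0.5],
  [[-5, 0.9, 10], -0.5, 0.5],
])

```text
clock: 7.53
tool_pos: [0.5107, -0.0905, 0.2161]
orientation: [-179.9, 0.2, -144.9]
force: [-0.2, -0.7, 0.1]
opening: 0.0438
gripper_force: 0.0
```

```bash
python3 - <<'E'
from h import *
o=ctrl.get_obs(); print(o["tool_pos"],o["orientation"],o["force"],o["opening"])
s=ctrl.snapshot("wrist"); save(s,"w2")
for t,z in dict(rails=.054,shaker_out=.054,knob_top=.106,block=.054,shaker=0,mat=0).items():
    print(t,[(np.round(q["at"],1).tolist(),round(q["score"],2),np.round(at_z(s,q["at"],z),4).tolist()) for q in ctrl.spot_point(s,t)[:2]])
E
```

```text
[ 0.51065801 -0.09048698  0.21605435] [-179.87676777    0.22445477 -144.88167079] [-0.21383365 -0.70968245  0.13029334] 0.04384512717040485
rails [([263.5, 212.4], 0.67, [0.5371, -0.0941, 0.054])]
shaker_out [([296.2, 179.2], 0.69, [0.4869, -0.0865, 0.054])]
knob_top [([242.9, 244.2], 0.89, [0.5593, -0.0986, 0.106])]
block [([264.2, 211.2], 0.79, [0.5356, -0.0942, 0.054])]
shaker [([282.0, 182.3], 0.87, [0.5064, -0.0908, 0.0])]
mat []
```

View pics/w2.png

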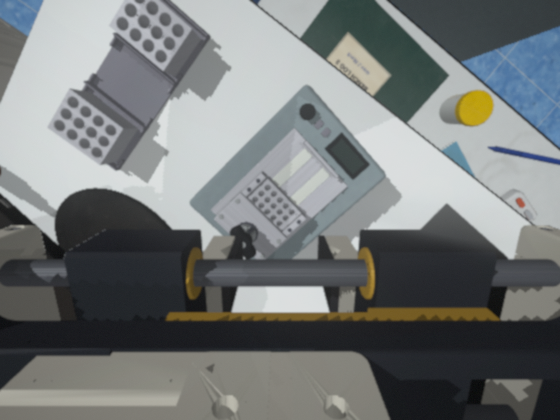

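>>> apply_moves([
  [[0.7, -0.08, 0], -0.12, 1],
  [[0.7, -0.08, 0], -0.24, 1],
  [[0.7, -0.08, 0], -0.36, 1],
  [[0.7, -0.08, 0], -0.48, 1],
  [[0.7, -0.08, -1], -0.6, 1],
  [[0.7, -0.08, -3], -0.7, 1],
  [[0.7, -0.08, -5], -0.792, 1],
  [[0.7, -0.08, -8.5], -0.792, 1],
  [[0.7, -0.08, -11.5], -0.792, 1],
  [[0.7, -0.08, -12.4], -0.792, 1],
  [[0.7, -0.08, -12.8], -0.792, 1],
  [[0.7, -0.08, -13], -0.792, 1],
  [[0.7, -0.08, -13], -0.792, 1],
])

```text
clock: 8.97
tool_pos: [0.5161, -0.0918, 0.0852]
orientation: [-179.9, -0.2, 170.2]
force: [-10.7, 0.9, 19.9]
opening: 0.0003
gripper_force: 10.3
```

>>> apply_moves([
  [[0, 0, 0.06], 0, 1],
  [[-0.3, 0.05, 0.06], 0, 1],
  [[-0.8, 0.15, 0.06], 0, 1],
  [[-1.4, 0.26, 0.06], 0, 1],
])

```text
clock: 9.3
tool_pos: [0.5053, -0.0886, 0.0853]
orientation: [180.0, 0.2, 170.2]
force: [1.7, -0.9, 6.5]
opening: 0.0002
gripper_force: 3.3
```

>>> apply_moves([
  [[-0.6, 0.11, -0.02], 0, 1],
  [[-1.2, 0.22, -0.02], 0, 1],
  [[-1.8, 0.33, -0.02], 0, 1],
  [[-2.4, 0.44, -0.02], 0, 1],
  [[-3.0, 0.55, -0.02], 0, 1],
  [[-3.5, 0.64, -0.02], 0, 1],
  [[-3.75, 0.69, -0.02], 0, 1],
  [[-3.95, 0.72, -0.02], 0, 1],
])

```text
clock: 9.97
tool_pos: [0.4657, -0.0812, 0.0853]
orientation: [180.0, 0.2, 170.2]
force: [1.2, 0.2, 6.7]
opening: 0.0003
gripper_force: 3.5
```

>>> apply_moves([
  [[0, 0, 0.5], 0, 1],
  [[0, 0, 3], 0, 1],
  [[1, -0.2, 7], 0, 0.4],
  [[2, -0.4, 11], 0, 0],
  [[2.6, -0.5, 13], 0, 0],
  [[2.6, -0.5, 13], 0, 0],
  [[2.6, -0.5, 13], 0, 0],
])

```text
clock: 10.55
tool_pos: [0.4904, -0.0864, 0.215]
orientation: [179.9, 0.1, 170.1]
force: [-0.5, 0.1, -0.3]
opening: 0.0286
gripper_force: 0.0
```

```bash
python3 - <<'E'
from h import *
o=ctrl.get_obs(); print(o["tool_pos"],o["orientation"],o["force"],o["opening"])
s=ctrl.snapshot("wrist"); save(s,"w3")
for t,z in dict(shaker_out=.054,knob_top=.106,block=.054,shaker=0).items():
    print(t,[(np.round(q["at"],1).tolist(),round(q["score"],2),np.round(at_z(s,q["at"],z),4).tolist()) for q in ctrl.spot_point(s,t)[:2]])
for p in [(.537,-.095),(.488,-.086)]: print(proj(s,(*p,.068)))
E
```

```text
[ 0.49038952 -0.08636197  0.21504995] [1.79934632e+02 1.17677521e-01 1.70083007e+02] [-0.49643545  0.05413929 -0.27745554] 0.028558494561753432
shaker_out []
knob_top []
block [([282.6, 193.2], 0.59, [0.4885, -0.0831, 0.054])]
shaker []
[np.float64(279.38380424239557), np.float64(241.61935272982265)]
[np.float64(279.841447946302), np.float64(196.1875142343488)]
```

View pics/w3.png

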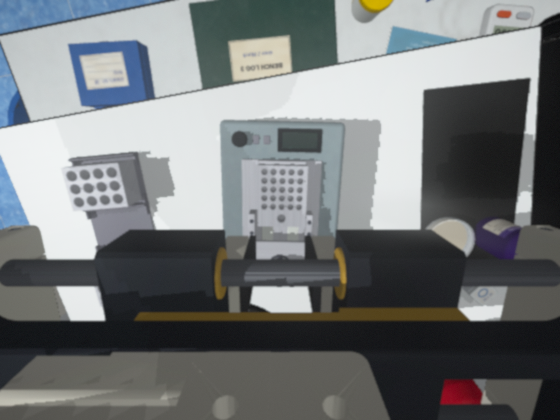

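```bash
python3 - <<'E'
from h import *
a=ctrl.snapshot("top"); b=ctrl.snapshot("side")
for s,n in((a,"t"),(b,"s")):
  im=s["img"].copy()
  for p in [(.411,.15+.06),(.411,.15-.055),(.64,.20),(.64,.08)]:
    q=proj(s,(*p,.003)); print(n,np.round(q,0)); cv2.circle(im,tuple(int(v) for v in q),3,(255,0,0),-1)
  s["im"]=im
o=np.hstack([a["im"][100:,:400],b["im"][100:,:400]]); cv2.imwrite("pics/c1.png",cv2.cvtColor(o,cv2.COLOR_RGB2BGR))
E
```

```text
t [153. 274.]
t [202. 273.]
t [160. 177.]
t [210. 177.]
s [314. 380.]
s [336. 322.]
s [192. 328.]
s [224. 276.]
```

View pics/c1.png

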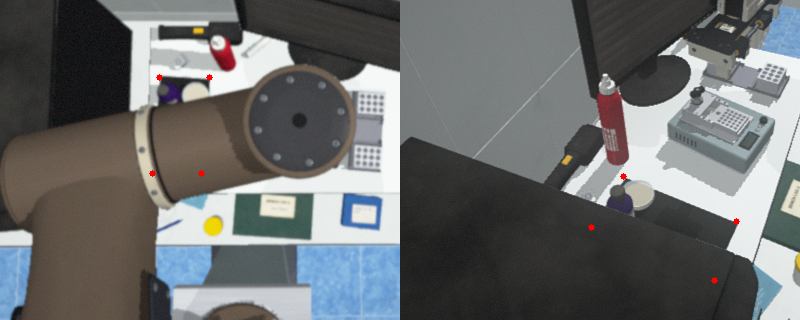

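View pics/top0.png

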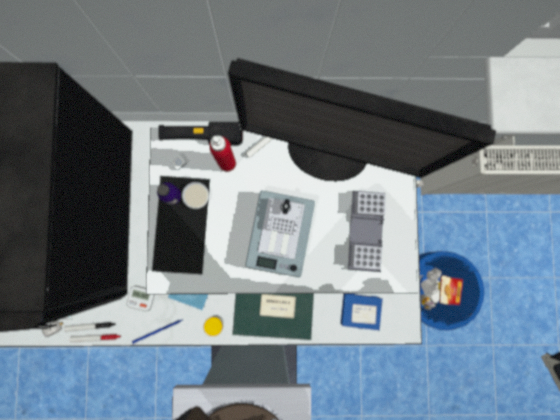

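```bash
python3 - <<'E'
from h import *
s=ctrl.snapshot("top"); s2=ctrl.snapshot("side")
def tri(p1,p2):
    o1,d1=ray(s,p1);o2,d2=ray(s2,p2)
    t=np.linalg.lstsq(np.c_[d1,-d2],o2-o1,rcond=None)[0]
    return (o1+d1*t[0]).round(3),(o2+d2*t[1]).round(3)
print("box near top corner",tri((50,320),(340,352)), tri((57,63),(12,238)))
print(at_z(s,(129,200),0),at_z(s,(149,200),0))
# arm: cap centre & ends via heights
print("cap",tri((300,220),(300,10)))
for h in(.4,.45,.5,.55):print(h,at_z(s,(300,220),h),at_z(s,(5,270),h))
E
```

```text
box near top corner (array([0.351, 0.299, 0.279]), array([0.362, 0.302, 0.279])) (array([0.791, 0.309, 0.281]), array([0.791, 0.309, 0.281]))
[0.58501819 0.27196624 0.        ] [0.58511345 0.22444778 0.        ]
cap (array([ 0.504, -0.101,  0.457]), array([ 0.555, -0.083,  0.459]))
0.4 [ 0.50785514 -0.10578288  0.4       ] [0.43842821 0.30141469 0.4       ]
0.45 [ 0.50415165 -0.10186143  0.45      ] [0.44078512 0.26979115 0.45      ]
0.5 [ 0.50044816 -0.09793999  0.5       ] [0.44314203 0.2381676  0.5       ]
0.55 [ 0.49674467 -0.09401854  0.55      ] [0.44549894 0.20654406 0.55      ]
```

>>> apply_moves([
  [[-0.2, 0.15, -2], -0.005, 0],
  [[-0.2, 0.15, -5], -0.005, 0],
  [[-0.2, 0.15, -8], -0.005, 0],
  [[-0.2, 0.15, -11], -0.005, 0],
  [[-0.2, 0.15, -13], -0.005, 0],
  [[-0.2, 0.15, -13.9], -0.005, 0],
  [[-0.2, 0.15, -14.15], -0.005, 0],
  [[-0.2, 0.15, -14.15], -0.005, 0],
])

```text
clock: 11.67
tool_pos: [0.488, -0.085, 0.0721]
orientation: [-180.0, -0.0, 169.8]
force: [0.2, 0.2, 0.8]
opening: 0.0875
gripper_force: 0.0
```

>>> apply_moves([
  [[0, 0, 0.12], 0, 0],
  [[0, 0, 0.12], 0, 1],
  [[0, 0, 0.12], 0, 1],
  [[0, 0, 0.12], 0, 1],
  [[0, 0, 0.12], 0, 1],
  [[0, 0, 0.12], 0, 1],
  [[0, 0, 0.12], 0, 1],
  [[0, 0, 0.12], 0, 1],
  [[0, 0, 0.12], 0, 1],
])

```text
clock: 12.42
tool_pos: [0.4879, -0.085, 0.0735]
orientation: [-180.0, 0.0, 169.8]
force: [-0.8, 0.1, 2.5]
opening: 0.0496
gripper_force: 30.0
```

>>> apply_moves([
  [[0, 0, 0.5], 0, 1],
  [[0, 0, 1.5], 0, 1],
  [[0, 0, 4], 0, 1],
  [[0, 0, 7], 0, 1],
  [[-0.5, 2, 10], 0.05, 1],
  [[-1.2, 5, 11], 0.11, 1],
  [[-1.8, 8.5, 11], 0.11, 1],
  [[-2.4, 12, 11], 0.11, 1],
  [[-3, 15.5, 11], 0.11, 1],
  [[-3.4, 18.5, 11], 0.11, 1],
  [[-3.6, 20.7, 11], 0.11, 1],
  [[-3.6, 20.7, 11], 0.11, 1],
  [[-3.6, 20.7, 11], 0.11, 1],
])

```text
clock: 13.5
tool_pos: [0.4515, 0.1229, 0.1834]
orientation: [-180.0, -0.0, 176.2]
force: [0.4, 0.3, -0.7]
opening: 0.0499
gripper_force: 30.0
```

```bash
python3 - <<'E'
from h import *
o=ctrl.get_obs(); print(o["tool_pos"],o["orientation"],o["joint_pos"],o["force"],o["opening"])
a=ctrl.snapshot("top"); b=ctrl.snapshot("side")
o=np.hstack([a["img"][:,:400],b["img"][:,:400]]); cv2.imwrite("pics/c2.png",cv2.cvtColor(o,cv2.COLOR_RGB2BGR))
E
```

```text
[0.45146557 0.12293151 0.18342073] [-1.79988935e+02 -2.46143804e-02  1.76230422e+02] [ 3.94240276e+01  3.77063953e+00 -2.95411403e+01 -1.05038398e-02
 -5.67137395e+01 -1.33187836e+02] [ 0.44168087  0.27173156 -0.70801973] 0.04994721328667002
```

View pics/c2.png

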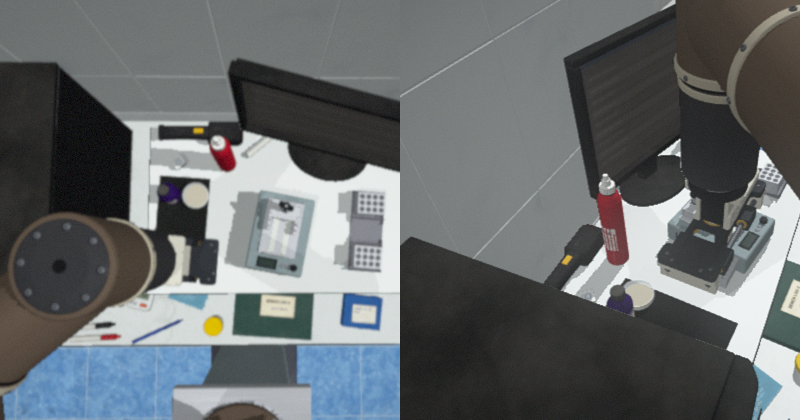

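```bash
python3 - <<'E'
from h import *
b=ctrl.snapshot("side")
for px in [(330,100),(345,130),(399,185)]:
    o,d=ray(b,px)
    print(px,[(o+d*(y-o[1])/d[1]).round(3).tolist() for y in (.12,.17,.22,.27)])
im=b["img"][:, 200:].copy()
cv2.imwrite("pics/s3.png",cv2.cvtColor(im,cv2.COLOR_RGB2BGR))
E
```

```text
(330, 100) [[0.443, 0.12, 0.45], [0.429, 0.17, 0.481], [0.415, 0.22, 0.511], [0.4, 0.27, 0.542]]
(345, 130) [[0.424, 0.12, 0.417], [0.412, 0.17, 0.451], [0.4, 0.22, 0.486], [0.388, 0.27, 0.52]]
(399, 185) [[0.354, 0.12, 0.358], [0.35, 0.17, 0.4], [0.346, 0.22, 0.441], [0.343, 0.27, 0.482]]
```

View pics/s3.png

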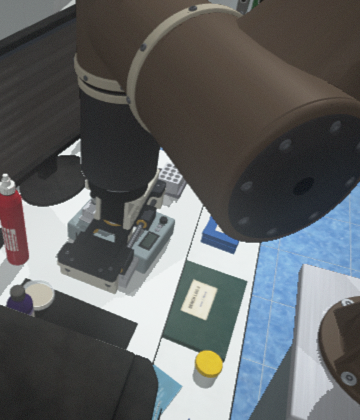

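```bash
python3 - <<'E'
from h import *
b=ctrl.snapshot("side"); 
for px in [(440,238),(425,205),(500,185)]:
    o,d=ray(b,px)
    print(px,[(o+d*(y-o[1])/d[1]).round(3).tolist() for y in (.2,.24,.28,.32)])
E
```

```text
(440, 238) [[0.299, 0.2, 0.371], [0.302, 0.24, 0.411], [0.304, 0.28, 0.45], [0.307, 0.32, 0.489]]
(425, 205) [[0.321, 0.2, 0.408], [0.321, 0.24, 0.443], [0.321, 0.28, 0.478], [0.321, 0.32, 0.513]]
(500, 185) [[0.266, 0.2, 0.451], [0.273, 0.24, 0.481], [0.28, 0.28, 0.511], [0.286, 0.32, 0.541]]
```

>>> apply_moves([
  [[0, 0, -2], 0, 1],
  [[0, 0, -5], 0, 1],
  [[0, 0, -8], 0, 1],
  [[0, 0, -11], 0, 1],
  [[0, 0, -13.5], 0, 1],
  [[0, 0, -15], 0, 1],
  [[0, 0, -15.5], 0, 1],
  [[0, 0, -15.8], 0, 1],
  [[0, 0, -16], 0, 1],
  [[0, 0, -16.1], 0, 1],
  [[0, 0, -16.1], 0, 1],
])

```text
clock: 14.62
tool_pos: [0.4525, 0.1222, 0.0232]
orientation: [179.9, 0.1, 176.1]
force: [0.5, 0.0, -0.2]
opening: 0.0491
gripper_force: 30.0
```

>>> apply_moves([
  [[0, 0, -0.06], 0, 1],
  [[0, 0, -0.12], 0, 1],
  [[0, 0, -0.12], 0, 1],
])

```text
clock: 14.87
tool_pos: [0.4525, 0.1224, 0.0224]
orientation: [179.9, 0.1, 176.1]
force: [-1.6, -1.3, 10.4]
opening: 0.0499
gripper_force: 30.0
```

>>> apply_moves([
  [[0, 0, 0.05], 0, 1],
  [[0, 0, 0.05], 0, 0],
  [[0, 0, 0.05], 0, 0],
  [[0, 0, 0.05], 0, 0],
  [[0, 0, 0.05], 0, 0],
  [[0, 0, 0.05], 0, 0],
  [[0, 0, 1], 0, 0],
  [[0, 0, 3.5], 0, 0],
  [[0, 0, 7], 0.12, 0],
  [[0, 0, 11], 0.24, 0],
  [[0, 0, 14], 0.36, 0],
  [[0, 0, 14], 0.48, 0],
])

```text
clock: 15.87
tool_pos: [0.4549, 0.1236, 0.1674]
orientation: [179.9, 0.6, -156.0]
force: [-0.1, 0.6, 0.7]
opening: 0.0878
gripper_force: 0.0
```

```bash
python3 - <<'E'
from h import *
o=ctrl.get_obs(); print(o["tool_pos"],o["orientation"],o["force"],o["opening"])
s=ctrl.snapshot("wrist"); save(s,"w4")
print([(np.round(q["at"],1).tolist(),round(q["score"],2),np.round(at_z(s,q["at"],.003),4).tolist()) for q in ctrl.spot_point(s,"block")[:2]])
g=s["img"].astype(int)
c=proj(s,(.452,.122,.017)); print(c)
r=6; x0,y0=int(c[0])-90,max(0,int(c[1])-90)
m=(g.min(2)>95).astype(np.uint8)[y0:y0+180,x0:x0+180]
n,lab,st,ce=cv2.connectedComponentsWithStats(cv2.morphologyEx(m,cv2.MORPH_CLOSE,np.ones((7,7))))
for i in range(1,n):
  if 1500<st[i,4]<16000:
    cnt=np.argwhere(lab==i)[:,::-1]+[x0,y0]
    P=np.array([at_z(s,p,.017)[:2]*1000 for p in cnt],dtype=np.float32)
    print(st[i],cv2.minAreaRect(P))
E
```

```text
[0.45491908 0.12364787 0.16741962] [ 179.94570288    0.57166925 -155.9946071 ] [-0.13836413  0.56901397  0.69791974] 0.08778997056762858
[([284.0, 192.8], 0.74, [0.4523, 0.1275, 0.003])]
[np.float64(279.4161241649689), np.float64(193.52401312868292)]
```

>>> apply_moves([
  [[0, 0, 0], 0.12, 0],
  [[0, 0, 0], 0.24, 0],
  [[0, 0, 0], 0.36, 0],
  [[0, 0, 0], 0.48, 0],
  [[0, 0, 0], 0.6, 0],
  [[0, 0, 0], 0.72, 0],
  [[0, 0, 0], 0.84, 0],
  [[0, 0, 0], 0.96, 0],
  [[0, 0, 0], 1.087, 0],
  [[0, 0, 0], 1.087, 0],
  [[0, 0, -3], 1.087, 0],
  [[0, 0, -6], 1.087, 0],
  [[0, 0, -9], 1.087, 0],
  [[0, 0, -11], 1.087, 0],
  [[0, 0, -12], 1.087, 0],
  [[0, 0, -12], 1.087, 0],
])

```text
clock: 17.3
tool_pos: [0.4498, 0.1204, 0.038]
orientation: [179.7, -0.3, -94.6]
force: [-0.6, -0.9, 0.8]
opening: 0.0879
gripper_force: 0.0
```

>>> apply_moves([
  [[0, 0, 0], 0, 0],
  [[0, 0, 0], 0, 0],
])

```text
clock: 17.47
tool_pos: [0.4521, 0.1221, 0.0414]
orientation: [-180.0, -0.0, -94.3]
force: [-0.2, -0.1, -0.4]
opening: 0.0879
gripper_force: 0.0
```

Aligned; go down to z ≈ 0.0232 and close.

>>> apply_moves([
  [[0, 0, -0.6], 0.005, 0],
  [[0, 0, -1.2], 0.005, 0],
  [[0, 0, -1.6], 0.005, 0],
  [[0, 0, -1.8], 0.005, 0],
  [[0, 0, -1.8], 0.005, 0],
  [[0, 0, -1.8], 0.005, 1],
  [[0, 0, -1.8], 0.005, 1],
  [[0, 0, -1.8], 0.005, 1],
  [[0, 0, -1.8], 0.005, 1],
  [[0, 0, -1.8], 0.005, 1],
  [[0, 0, -1.8], 0.005, 1],
])

```text
clock: 18.38
tool_pos: [0.452, 0.1221, 0.0233]
orientation: [-180.0, 0.0, -93.8]
force: [0.5, 0.2, 0.4]
opening: 0.0633
gripper_force: 30.0
```

>>> apply_moves([
  [[0, 0, 1], 0, 1],
  [[0, 0, 4], 0, 1],
  [[0, 0, 8], -0.12, 1],
  [[0, 0, 12], -0.24, 1],
  [[0, -1, 15], -0.36, 1],
  [[0.5, -4.5, 17], -0.48, 1],
  [[1, -8.5, 17.5], -0.6, 1],
  [[1.5, -12, 17.5], -0.72, 1],
  [[2, -16, 17.5], -0.84, 1],
  [[2.8, -20, 17.5], -0.96, 1],
  [[3.5, -24, 17.5], -1.08, 1],
  [[4, -28, 17.5], -1.2, 1],
  [[4.8, -32, 17.5], -1.32, 1],
  [[5.3, -36, 17.5], -1.44, 1],
  [[5.9, -39.5, 17.5], -1.56, 1],
  [[5.9, -41.6, 17.5], -1.565, 1],
  [[5.9, -41.6, 17.5], -1.565, 1],
  [[5.9, -41.6, 17.5], -1.565, 1],
  [[5.9, -41.6, 17.5], -1.565, 1],
])

```text
clock: 19.97
tool_pos: [0.5104, -0.2938, 0.1977]
orientation: [180.0, -0.1, 176.5]
force: [0.8, 0.9, -0.2]
opening: 0.0635
gripper_force: 30.0
```

```bash
python3 - <<'E'
from h import *
o=ctrl.get_obs(); print(o["tool_pos"],o["orientation"],o["force"],o["opening"])
s=ctrl.snapshot("wrist"); save(s,"w5")
print("T",s["T"])
for t,z in dict(pocket=.003,tray=0,tall_block_front=.003,tall_block_back=.003).items():
    print(t,[(np.round(q["at"],1).tolist(),round(q["score"],2),np.round(at_z(s,q["at"],z),4).tolist()) for q in ctrl.spot_point(s,t)[:2]])
im=cv2.resize(s["img"][60:280,150:410],None,fx=2.7,fy=2.7,interpolation=cv2.INTER_CUBIC); cv2.imwrite("pics/w5c.png",cv2.cvtColor(im,cv2.COLOR_RGB2BGR))
E
```

```text
[ 0.51040342 -0.2937974   0.19767903] [ 1.79973533e+02 -5.23968444e-02  1.76470696e+02] [ 0.77644067  0.90671453 -0.22082386] 0.06346706893675985
T [[ 6.02261472e-02 -9.63934004e-01 -2.59237434e-01  4.40358018e-01]
 [ 9.98184754e-01  5.81830283e-02  1.55541677e-02 -2.89610393e-01]
 [ 9.00277486e-05 -2.59703622e-01  9.65688366e-01  3.39151268e-01]
 [ 0.00000000e+00  0.00000000e+00  0.00000000e+00  1.00000000e+00]]
pocket [([276.8, 190.6], 0.65, [0.5116, -0.2976, 0.003])]
tray [([279.3, 190.5], 0.93, [0.5123, -0.2947, 0.0])]
tall_block_front [([282.4, 138.6], 0.8, [0.4521, -0.2875, 0.003])]
tall_block_back []
```

View pics/w5c.png

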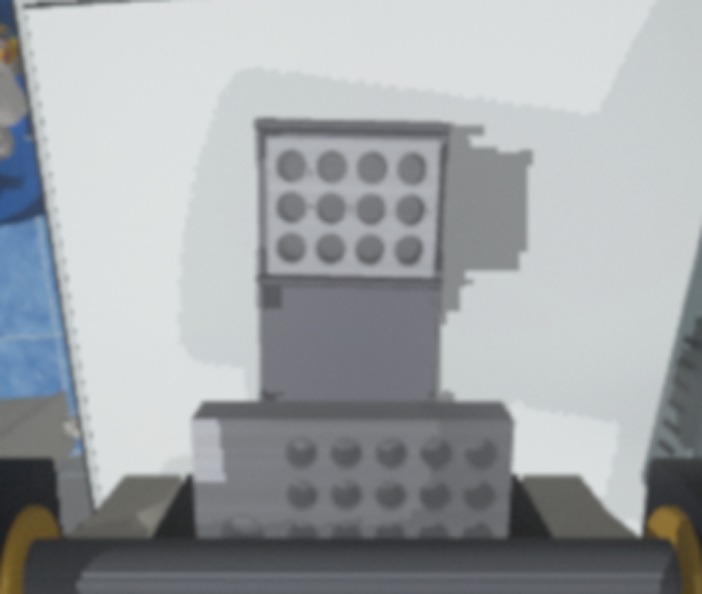

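```bash
python3 - <<'E'
from h import *
s=ctrl.snapshot("wrist"); o=ctrl.get_obs(); p=o["tool_pos"]; yaw=np.radians(o["orientation"][2]-180); print(p,np.degrees(yaw))
F=lambda u,v,z:at_z(s,(150+u/2.7,60+v/2.7),z)
for n,u,v,z in [("frontL",256,121,.011),("frontR",447,126,.011),("ribL",262,279,.013),("ribR",438,279,.013),("sideL",261,340,.009),("sideR",439,340,.009)]: print(n,F(u,v,z).round(4))
for z in (0.003,.009): print("mid",F(350,340,z).round(4))
c,t=np.cos(yaw),np.sin(yaw)
for n,a,b,z in [("botL",-25,-32,0),("botR",-25,32,0),("topL",-25,-32,14),("topR",-25,32,14)]:
    q=np.array([p[0]+(a*c-b*t)/1000,p[1]+(a*t+b*c)/1000,p[2]-.0203+z/1000]); r=proj(s,q); print(n,(np.array(r)-[150,60])*2.7)
E
```

```text
[ 0.51112491 -0.2931987   0.19849092] -3.428192566510745
frontL [ 0.415  -0.3254  0.011 ]
frontR [ 0.4214 -0.2496  0.011 ]
ribL [ 0.4774 -0.3283  0.013 ]
ribR [ 0.4817 -0.2551  0.013 ]
sideL [ 0.5039 -0.3315  0.009 ]
sideR [ 0.5084 -0.255   0.009 ]
mid [ 0.5073 -0.2934  0.003 ]
mid [ 0.5061 -0.2933  0.009 ]
botL [201.78738958 401.32989942]
botR [499.79830391 401.77759636]
topL [188.71546124 420.48457673]
topR [512.81311959 420.97129514]
```

>>> apply_moves([
  [[0.09, -0.12, -2], -0.005, 1],
  [[0.09, -0.12, -5], -0.005, 1],
  [[0.09, -0.12, -8.5], -0.005, 1],
  [[0.09, -0.12, -11.5], -0.005, 1],
  [[0.09, -0.12, -13.5], -0.005, 1],
  [[0.09, -0.12, -14.8], -0.005, 1],
  [[0.09, -0.12, -15.3], -0.005, 1],
  [[0.09, -0.12, -15.5], -0.005, 1],
  [[0.09, -0.12, -15.5], -0.005, 1],
])

```text
clock: 21.02
tool_pos: [0.5122, -0.2951, 0.0435]
orientation: [-180.0, 0.0, 176.2]
force: [0.6, -0.3, -0.8]
opening: 0.0633
gripper_force: 30.0
```

>>> apply_moves([
  [[0, 0, -0.4], 0, 1],
  [[0, 0, -0.8], 0, 1],
  [[0, 0, -1.1], 0, 1],
  [[0, 0, -1.3], 0, 1],
  [[0, 0, -1.5], 0, 1],
  [[0, 0, -1.5], 0, 1],
])

```text
clock: 21.52
tool_pos: [0.5116, -0.2952, 0.0278]
orientation: [180.0, -0.0, 176.2]
force: [0.1, 0.4, -1.4]
opening: 0.0637
gripper_force: 30.0
```

>>> apply_moves([
  [[0, 0, -0.15], 0, 1],
  [[0, 0, -0.3], 0, 1],
  [[0, 0, -0.4], 0, 1],
  [[0, 0, -0.47], 0, 1],
  [[0, 0, -0.5], 0, 1],
  [[0, 0, -0.5], 0, 1],
])

```text
clock: 22.02
tool_pos: [0.5118, -0.2952, 0.0234]
orientation: [-180.0, -0.0, 176.2]
force: [-0.6, 0.5, 3.9]
opening: 0.0636
gripper_force: 30.0
```

>>> apply_moves([
  [[0, 0, 0], 0, 0.12],
  [[0, 0, 0], 0, 0.12],
  [[0, 0, 0], 0, 0.12],
  [[0, 0, 0], 0, 0.12],
  [[0, 0, 0.5], 0, 0.12],
  [[0, 0, 1.5], 0, 0.12],
  [[0, 0, 4], 0, 0.12],
  [[0, 0, 8], 0, 0.12],
  [[0, 0, 12], 0, 0.12],
  [[-2, 0, 16], 0, 0.12],
  [[-4, 0, 18], 0, 0.12],
  [[-4, 0, 18], 0, 0.12],
  [[-4, 0, 18], 0, 0.12],
])

```text
clock: 23.1
tool_pos: [0.4719, -0.2954, 0.2061]
orientation: [-180.0, 0.3, 176.2]
force: [0.2, 0.1, -1.1]
opening: 0.077
gripper_force: 0.0
```

```bash
python3 - <<'E'
from h import *
o=ctrl.get_obs(); print(o["tool_pos"],o["force"],o["opening"])
s=ctrl.snapshot("wrist"); 
for t,z in dict(pocket=.003,block=.003,tray=0,tall_block_front=.003,tall_block_back=.003).items():
    print(t,[(np.round(q["at"],1).tolist(),round(q["score"],2),np.round(at_z(s,q["at"],z),4).tolist()) for q in ctrl.spot_point(s,t)[:2]])
im=cv2.resize(s["img"][60:280,150:410],None,fx=2.7,fy=2.7); cv2.imwrite("pics/w6.png",cv2.cvtColor(im,cv2.COLOR_RGB2BGR))
E
```

```text
[ 0.47193286 -0.29543464  0.20613964] [ 0.16948089  0.10705896 -1.10039412] 0.0770472004330777
pocket []
block [([282.9, 218.0], 0.81, [0.5115, -0.2946, 0.003])]
tray [([279.8, 262.7], 0.6, [0.5737, -0.3026, 0.0])]
tall_block_front []
tall_block_back [([281.9, 262.6], 0.73, [0.5723, -0.2997, 0.003])]
```

View pics/w6.png

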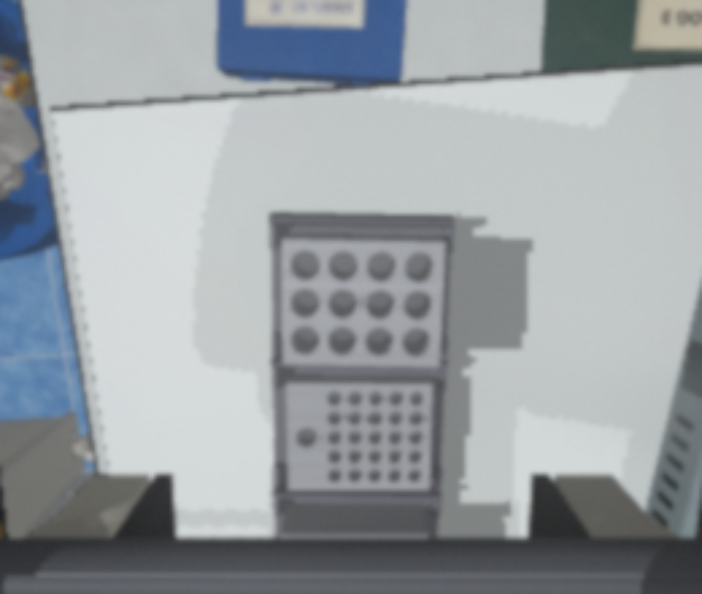

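The picture shows the low block flat and centred in the middle pocket at about (360, 437) of the crop. It sits between both ribs, and the front tall block is in place.

```bash
python3 -c "
from plant import ctrl
print(ctrl.close_job())"
```

```text
the job is handed in; nothing more can be done
None
```

The job is handed in at about 23 s of the 72 s allowed: the last picture shows the block let go, flat and centred in the middle pocket. The plunger was in its rest notch when last seen, just after I let go of it. The hand-in did not report a verdict.

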